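Pile the dishes on the balance and hold the pile up while it is zeroed

TASK

Pile the two flat round dishes that lie on the bench nearest the balance in front of the robot squarely onto the round dish that already stands on that balance, edges flush, and let go of the finished pile there. Then grip the pile by its lowest dish, lift all three together well clear of the balance (about 12 cm) and keep the pile level, straight and still in the air, so that the balance can be zeroed: the program finishes while holding the pile up. Leave everything else on the bench where it is, including the dish and the second balance at the far left end, which are not part of the job.

Things in the scene. Friction and masses are not known exactly. Their poses are not given: they have to be found in the camera images.
- pan (a point): centre of the balance's square pan, on its top face, 36 mm above the bench; the pan is 108 mm along x by 118 mm along y of this frame, z up. The balance is a flat case of 180 mm (x) by 144 mm (y), 30 mm high, fixed to the bench, in the middle of it straight ahead of the robot (another balance at the far left end, about 0.9 m to the left, is not meant); the display lies on its -x side, with the case's middle 26 mm from this point towards -x.
- dish_low_mid (a point): The dish that stands on the balance's pan: a small flat round lidded dish of clear plastic, 61 mm across and 13 mm thick, 25 g, rigid and solid to the touch; the three dishes are alike (a fourth round dish at the far left end of the bench, about 0.9 m to the left and out of reach, is not meant). This point is its centre, half-way up (6.5 mm over its underside); z is its axis. 
- dish_1_mid (a point): One of the two dishes that lie on the bench: a small flat round lidded dish of clear plastic, 61 mm across and 13 mm thick, 25 g, rigid and solid to the touch; the three dishes are alike (a fourth round dish at the far left end of the bench, about 0.9 m to the left and out of reach, is not meant). This point is its centre, half-way up (6.5 mm over its underside); z is its axis. 
- dish_2_mid (a point): The other dish that lies on the bench: a small flat round lidded dish of clear plastic, 61 mm across and 13 mm thick, 25 g, rigid and solid to the touch; the three dishes are alike (a fourth round dish at the far left end of the bench, about 0.9 m to the left and out of reach, is not meant). This point is its centre, half-way up (6.5 mm over its underside); z is its axis. 
- boat_mid (a point): A bystander, not to be disturbed: a square open weighing boat of white plastic, 64 x 64 x 14 mm; its centre.
- tape_mid (a point): A bystander, not to be disturbed: a roll of tape lying flat, 101 mm across and 19 mm high; its centre.
- vial_mid (a point): A bystander, not to be disturbed: a small upright vial, 22 mm across and 47 mm high; its centre.
- cone_mid (a point): A bystander, not to be disturbed: a conical plastic mask with a neck, 43 mm across and 63 mm high, standing upright; its centre.
- balance: the balance (see point pan); origin at the centre of its underside, axes as those of the pan
There are look-alikes about, which are no part of the job. Leave any blue or purple look-alike of the part that bears dish_1_mid alone. What is shaped like the part that bears dish_low_mid but black is not meant.

How it is judged:
By the outcome, as a careful person would: the job done as asked, in the order asked, and still so for the second after the job is handed in, while the arm keeps its last pose, push and grip.
It also fails if it takes over 64 s, if anything falls off the work surface, if the arm or the gripper's body presses on something with over 40 N, if the wrist force passes 120 N, or if a joint passes its speed limit or range.

ROBOT

A 6-joint arm with a two-finger parallel gripper is mounted at the origin on a cart in front of the work surface, level with it; the furniture and walls round the work are solid. World frame = base frame: x ahead of the robot, y to its left, z up, the work surface at z = 0. Lengths are in m, angles in rad, forces in N, time in s.
With the tool pointing down it reaches from about 0.25 to 0.775 m from the base axis. Payload 8.9 kg.
Tool frame: the origin (TCP) lies where the fingers leave the gripper's body, on its centre line; the fingertips stand 73 mm ahead of it and the grasp point (between the pads) lies grip_point_offset ahead of it (grip_point_offset is the distance from the TCP to the grasp point, in m); z points along the fingers, y is the line along which they close (so a half turn about z gives the same grasp; the last joint's range is limited). The gripper opens to 85 mm and grips with 20 to 120 N. Pads are 22 mm wide; open, the fingers measure 114 mm over their backs; the gripper's body (76 mm by 85 mm) begins 54 mm behind the grasp point. The pads swing forward as they close: fully open they stand 13 mm farther back than shut.
Start: joints at [-1.324, 0.291, -0.153, 1.127, 0, 1.431], TCP at [0.198, -0.486, 0.304] pointing down, gripper open.
Joint ranges: [-2.52, 2.52], [-0.91, 1.74], [-1.3, 1.37], [-1.96, 2.02], [-1.52, 1.47], [-3.14, 3.14]. Speed limits (rad/s): [2.22, 2.22, 2.79, 3.14, 3.14, 3.14].

INTERFACE

Orientations are given as [roll, pitch, yaw] about the fixed x, y, z axes, in that order (R = Rz(yaw) Ry(pitch) Rx(roll)).
In Python, from station import * gives the robot as it stands.
- The arm moves only by the tool arm_command, never from a script. Its argument "targets" is a list that holds one entry, the list of rows, each a list of 6 numbers: the shift along the tool's x, y, z each as a share of 750 mm, from -1 to 1, then the turn, a rotation vector about the tool's x, y, z each as a share of 2 rad, from -1 to 1. A call has exactly 8 rows; each row is the pose to reach, as a shift and turn from the pose commanded when the call began, along the tool's axes at that moment; what a row does not reach only later rows make up. A row lasts 1/12 s, in which the tool goes at most 41.7 mm and 7.16 degrees, less where a joint would pass 70% of its speed; a pose out of reach is approached as far as the arm can. A call with a number of a shift or a turn outside -1 to 1 is refused whole. A call with a gripper value outside its range is refused whole. "grip" is the gripper's target within -1 to 1 (fully open at 1, half-way at 0, shut at -1), set as the call begins (left out, the last holds). The fingers move at their own pace and stop on an object; "newtons" is the grip in N (left out, the last holds). Time passes only in rows, so rows that repeat a pose let the fingers close, or fill a call up. It gives the time, the measured TCP pose, the force, the opening and the grip force at its end, in the units of the state.
- sense(): the state, without advancing time (a new reading comes with each control period).
- get_image(name): name is "scene" or "top" or "wrist"; returns a dict with "frame" (480x640x3 uint8, red, green, blue), "depth" (480x640 float32, m along the optical axis (not along the pixel's ray), 0 where there is no reading), "fx", "fy", "cx", "cy" (pixels), "pose" (4x4, takes a point from camera to world coordinates). Camera axes: x right, y down, z forward; pixel columns grow to the right and rows downward; lengths in m; the calibration is good to about 2 mm. A picture is of the moment at which its call begins.
- sign_off(): hands the job in; it is judged then, once.
Trained networks look in a picture, given as the dict that the camera call returned (one of the last four; its "shot" number tells which), for a name from the list of things; names that differ only in an ending like _2 or _b are one class to them, and where a whole thing is asked for, a point or a joint stands for the part that bears it (a point fixed in the world has none). Each returns a list of dicts, best first, with "conf" (0 to 1); they miss things now and then, are a little off and sometimes report something else, mostly with a low value. They report only what shows in the picture. A call takes as long as a camera call. They do not tell look-alikes from the thing itself.
- recognise(picture, query): "centre" ([row, column] in pixels, amid what is visible of it).
The state is a dict: "clock": time; "joint_pos": joint angles; "qd": joint speeds; "tau": joint torques, N m; "ee_pos": TCP position; "tcp_rot": TCP orientation; "wrist_force": force on the tool from outside, world axes, zero at the start; "torque": the same for the moment, N m; "gripper_width": opening from 0.0 (shut) to 1.0 (fully open); "grip_force": force on a finger pad.
Only numpy, scipy, OpenCV 4.12 (cv2) and the standard library are available. Lean on these libraries where they do the work, as an engineer would, in place of code of your own. Each camera call takes 0.05 s, during which the arm holds its last target. There are 200 camera calls.

## Working session

There is one attempt and no reset: what is moved stays moved. The work goes in short steps, Python scripts to look and compute and a tool call to move; the robot and the scene stay as the last step left them, time stands still between calls to the robot, and variables do not carry over. Pictures are saved under pics/ and viewed, at most 10 in all, crops included, and the job is handed in when it is done.

Besides the shell and the picture viewer there is one more tool, called after ">>>" by a JSON object that holds its "fn" and its "kwargs", one argument or row to a line. arm_command: Moves the arm, as the interface text tells. Its arguments: {"type":"object","properties":{"targets":{"type":"array","items":{"type":"array","items":{"type":"array","items":{"type":"number"}}}},"grip":{"type":"number"},"newtons":{"type":"number"}},"required":["targets"]}

```bash
ls; mkdir -p pics
cat > h.py <<'E'
from station import *
import numpy as np, cv2
def px2w(p,r,c,z=None):
    """pixel -> world: by depth (z None) or on plane z"""
    K=np.array([(c-p["cx"])/p["fx"],(r-p["cy"])/p["fy"],1.0]);T=np.array(p["pose"])
    d=T[:3,:3]@K
    s=p["depth"][int(r),int(c)] if z is None else (z-T[2,3])/d[2]
    return T[:3,3]+s*d
def w2px(p,X):
    T=np.array(p["pose"]);q=T[:3,:3].T@(np.array(X)-T[:3,3])
    return q[1]/q[2]*p["fy"]+p["cy"],q[0]/q[2]*p["fx"]+p["cx"]
def save(p,n): cv2.imwrite("pics/"+n,p["frame"][:,:,::-1])
E
python3 - <<'E'
from h import *
try:
  import station; print([n for n in dir(station) if not n.startswith('__')], globals().get('grip_point_offset'))
except Exception as e: print(e)
s=sense();print({k:np.round(v,3).tolist() for k,v in s.items()})
p=get_image("top");save(p,"top0.png");q=get_image("scene");save(q,"scene0.png")
print(np.round(p["pose"],3))
for n in ["dish_1_mid","pan","boat_mid","tape_mid","vial_mid","cone_mid","dish_low_mid"]:
  for d in recognise(p,n): 
    r,c=d["centre"];print(n,round(d["conf"],2),np.round([r,c]),np.round(px2w(p,r,c),3))
E
```

```text
pics
['Unreachable', 'get_image', 'grip_point_offset', 'recognise', 'sense', 'sign_off'] 0.0539
{'clock': 0.0, 'joint_pos': [-1.324, 0.291, -0.154, 1.127, 0.0, 1.432], 'qd': [0.001, -0.0, -0.001, 0.001, 0.001, 0.002], 'tau': [-0.002, -53.714, 33.137, 0.016, -0.0, 0.0], 'ee_pos': [0.197, -0.486, 0.303], 'tcp_rot': [-3.14, -0.0, 0.386], 'wrist_force': [-0.015, 0.809, 0.268], 'torque': [-0.006, 0.026, 0.028], 'grip_force': 0.0, 'gripper_width': 1.0}
[[-0.006 -0.986  0.167  0.364]
 [-1.     0.011  0.029  0.069]
 [-0.031 -0.166 -0.986  1.144]
 [ 0.     0.     0.     1.   ]]
dish_1_mid 0.79 [278. 504.] [ 0.461 -0.355  0.015]
dish_1_mid 0.75 [305. 459.] [ 0.398 -0.244  0.01 ]
pan 0.85 [274. 343.] [0.471 0.034 0.036]
boat_mid 0.97 [313. 241.] [ 0.381  0.286 -0.001]
boat_mid 0.39 [231. 464.] [ 0.574 -0.26   0.037]
tape_mid 0.96 [254. 153.] [0.53  0.511 0.004]
cone_mid 0.76 [232. 466.] [ 0.571 -0.264  0.033]
dish_low_mid 0.88 [211. 360.] [ 0.632 -0.013  0.011]
dish_low_mid 0.7 [258. 344.] [0.509 0.031 0.048]
```

View pics/top0.png

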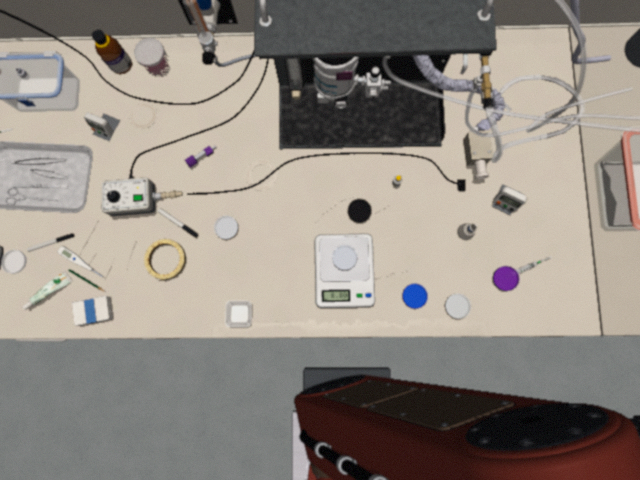

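View pics/scene0.png

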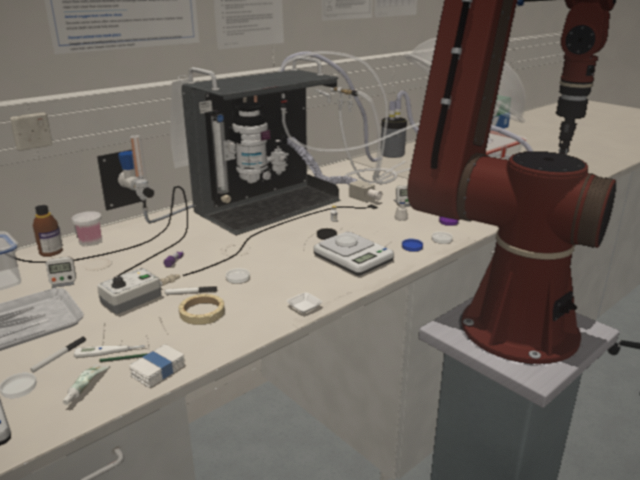

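The scene: the balance is at pixel (row 270, col 345) with a dish on it. The two white dishes are at (305, 459) and (227, 228). Blue (295, 415), purple (278, 505), black (211, 360) and far-left (260, 14) dishes are to be left alone. First I'll move to a hover over the right-hand dish.

>>> {"fn": "arm_command", "kwargs": {
  "targets": [
    [[0.37,-0.198,0.05,0,0,-0.5925],[0.37,-0.198,0.05,0,0,-0.5925],[0.37,-0.198,0.05,0,0,-0.5925],[0.37,-0.198,0.05,0,0,-0.5925],[0.37,-0.198,0.05,0,0,-0.5925],[0.37,-0.198,0.05,0,0,-0.5925],[0.37,-0.198,0.05,0,0,-0.5925],[0.37,-0.198,0.05,0,0,-0.5925]]
  ],
  "grip": 1,
  "newtons": 25
}}

```text
clock: 1.12
ee_pos: [0.4003, -0.2414, 0.2662]
tcp_rot: [3.141, -0.001, 1.394]
wrist_force: [-0.1, -1.3, -0.8]
gripper_width: 1.001
grip_force: 0.0
```

Run:
```python
from h import *
s=sense();print({k:np.round(s[k],4).tolist() for k in ("clock","ee_pos","tcp_rot")})
w=get_image("wrist");save(w,"wrist0.png");print(np.round(w["pose"],3),w["fx"])
for d in recognise(w,"dish_1_mid"): print(d["conf"],d["centre"],px2w(w,*d["centre"]))
p=get_image("top")
# refine circles in top view, upscaled crops
for n,r,c,z in [("d1",305,459,.013),("d2",227,228,.013),("low",258,344,.049)]:
  g=cv2.cvtColor(p["frame"],cv2.COLOR_RGB2GRAY)[r-24:r+24,c-24:c+24]
  G=cv2.resize(g,None,fx=8,fy=8,interpolation=cv2.INTER_CUBIC)
  H=cv2.HoughCircles(G,cv2.HOUGH_GRADIENT,1.5,200,param1=60,param2=20,minRadius=80,maxRadius=115)
  if H is not None:
    u,v,R=H[0,0];rr=r-24+(v+.5)/8-.5;cc=c-24+(u+.5)/8-.5
    print(n,rr,cc,R/8,np.round(px2w(p,rr,cc,z),4))
```

```text
{'clock': 1.1167, 'ee_pos': [0.4003, -0.2414, 0.2662], 'tcp_rot': [3.1412, -0.0009, 1.3936]}
[[ 0.985 -0.168 -0.05   0.413]
 [-0.175 -0.942 -0.287 -0.169]
 [ 0.001  0.292 -0.957  0.336]
 [ 0.     0.     0.     1.   ]] 350.56856008575414
0.96 [312.5, 401.1] [ 0.45827688 -0.35772246  0.01552671]
0.77 [92.4, 330.0] [ 0.42244292 -0.13887896  0.01413679]
0.72 [211.4, 322.0] [ 0.39724569 -0.24009002  0.01273317]
d1 309.15625 480.59375 10.95625 [ 0.387  -0.2947  0.013 ]
```

View pics/wrist0.png

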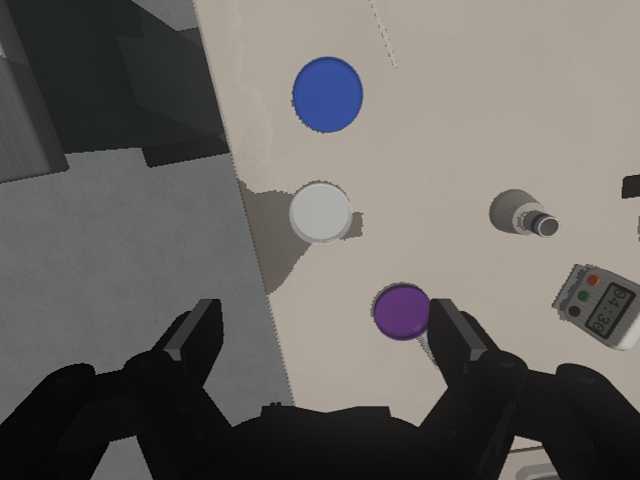

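>>> {"fn": "arm_command", "kwargs": {
  "targets": [
    [[0,-0.004,0,0,0,-0.0885],[0,-0.004,0,0,0,-0.0885],[0,-0.004,0.05,0,0,-0.0885],[0,-0.004,0.1,0,0,-0.0885],[0,-0.004,0.1,0,0,-0.0885],[0,-0.004,0.1,0,0,-0.0885],[0,-0.004,0.1,0,0,-0.0885],[0,-0.004,0.1,0,0,-0.0885]]
  ],
  "grip": 0.435
}}

```text
clock: 1.93
ee_pos: [0.3966, -0.245, 0.1934]
tcp_rot: [3.139, 0.002, 1.562]
wrist_force: [1.2, -0.1, -0.8]
gripper_width: 0.717
grip_force: 0.0
```

```bash
cat >> h.py <<'E'
def fit(p,X,R=.0305,tol=.014):
    """fit circle of radius R near world X (top face) by radial edge search in image; returns world centre, residual"""
    from scipy.optimize import least_squares
    g=cv2.GaussianBlur(cv2.cvtColor(p["frame"],cv2.COLOR_RGB2GRAY),(0,0),1.2).astype(np.float32)
    gx=cv2.Sobel(g,cv2.CV_32F,1,0);gy=cv2.Sobel(g,cv2.CV_32F,0,1);m=np.hypot(gx,gy)
    a=np.linspace(0,2*np.pi,180,endpoint=False)
    def score(dx,dy,rr):
        P=np.array([w2px(p,[X[0]+dx+rr*np.cos(t),X[1]+dy+rr*np.sin(t),X[2]]) for t in a])
        return np.mean(np.sqrt(cv2.remap(m,P[:,1:].astype(np.float32),P[:,:1].astype(np.float32),1)))
    best=(-1,)
    dx0=dy0=0
    for st,n in ((.003,5),(.001,3),(.0004,3)):
        for i in range(-n,n+1):
            for j in range(-n,n+1):
                s=score(dx0+i*st,dy0+j*st,R)
                if s>best[0]: best=(s,dx0+i*st,dy0+j*st)
        dx0,dy0=best[1:]
    return np.round([X[0]+dx0,X[1]+dy0,X[2]],4),round(float(best[0]),2)
E
python3 - <<'E'
from h import *
s=sense();print({k:np.round(s[k],4).tolist() for k in ("clock","ee_pos","tcp_rot","gripper_width")})
w=get_image("wrist");save(w,"wrist1.png")
print("wrist d1",fit(w,[.397,-.24,.013]))
p=get_image("top")
print("top d2",fit(p,[*px2w(p,227,228,.013)[:2],.013]),"low",fit(p,[*px2w(p,258,344,.049)[:2],.049]))
E
```

```text
{'clock': 1.9333, 'ee_pos': [0.3966, -0.245, 0.1934], 'tcp_rot': [3.1394, 0.002, 1.5618], 'gripper_width': 0.7173}
wrist d1 (array([ 0.3954, -0.243 ,  0.013 ]), 8.56)
top d2 (array([0.5895, 0.3212, 0.013 ]), 6.46) low (array([0.5084, 0.0303, 0.049 ]), 6.48)
```

View pics/wrist1.png

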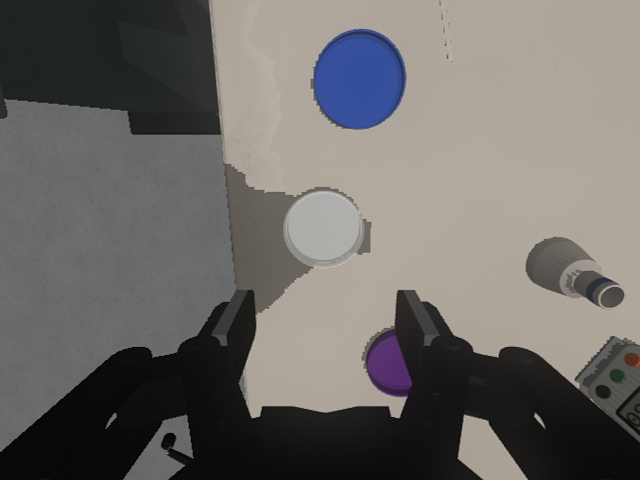

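The wrist view shows the white dish at (229, 323), blue at (78, 360), purple at (362, 405), and the fingertips at (295, 245) and (295, 405), opened about 61 mm. I'll measure the fingertip depth there.

Run:
```python
from h import *
w=get_image("wrist");s=sense();t=s["ee_pos"]
print(np.round(t,4))
pts=[(r,c,px2w(w,r,c)) for r in range(285,400,1) for c in list(range(195,262))+list(range(392,460)) if 0<w["depth"][r,c]<.25]
Z=np.array([q[2][2] for q in pts]);X=np.array([q[2] for q in pts])
i=np.argsort(Z)[:60:6]; 
for k in i: print(pts[k][:2],np.round(X[k]-t,4))
print("pct",np.percentile(Z-t[2],[0.5,2,5,10]))
for sgn in (-1,1):
  m=(Z<Z.min()+.012)&(sgn*(X[:,0]-t[0])>0); print(sgn,X[m].min(0)-t,X[m].max(0)-t)
```

```text
[ 0.3965 -0.2445  0.1928]
(320, 256) [-0.031  -0.0064 -0.0675]
(321, 256) [-0.0309 -0.0066 -0.067 ]
(311, 255) [-0.0309 -0.0015 -0.0667]
(298, 254) [-0.0309  0.0048 -0.0666]
(306, 255) [-0.0307  0.001  -0.0665]
(295, 254) [-0.0308  0.0064 -0.0663]
(296, 397) [ 0.0305  0.0054 -0.0663]
(298, 397) [ 0.0305  0.0046 -0.066 ]
(322, 395) [ 0.0302 -0.0069 -0.0658]
(292, 253) [-0.0309  0.0081 -0.0657]
pct [-0.06570303 -0.06282286 -0.05929413 -0.05491709]
-1 [-0.04456654 -0.01190863 -0.06749101] [-0.03035196  0.01109367 -0.05554123]
1 [ 0.03003078 -0.01208274 -0.06717164] [ 0.04380247  0.0104239  -0.05549401]
```

>>> {"fn": "arm_command", "kwargs": {
  "targets": [
    [[0.004,-0.001,0,0,0,-0.004],[0.004,-0.001,0.04,0,0,-0.004],[0.004,-0.001,0.08,0,0,-0.004],[0.004,-0.001,0.11,0,0,-0.004],[0.004,-0.001,0.14,0,0,-0.004],[0.004,-0.001,0.16,0,0,-0.004],[0.004,-0.001,0.164,0,0,-0.004],[0.004,-0.001,0.164,0,0,-0.004]]
  ],
  "grip": 1
}}

```text
clock: 2.75
ee_pos: [0.3947, -0.2404, 0.068]
tcp_rot: [-3.14, -0.001, 1.571]
wrist_force: [0.0, 0.5, -0.3]
gripper_width: 0.999
grip_force: 0.0
```

Run:
```python
from h import *
s=sense();t=s["ee_pos"];print({k:np.round(s[k],4).tolist() for k in ("clock","ee_pos","tcp_rot","wrist_force")})
w=get_image("wrist");save(w,"wrist2.png")
print(fit(w,[*t[:2],.013]),fit(w,[*t[:2],.013],.0297))
for d in recognise(w,"dish_1_mid"): print(d["conf"],d["centre"],px2w(w,*d["centre"]))
```

```text
{'clock': 2.75, 'ee_pos': [0.3947, -0.2404, 0.068], 'tcp_rot': [-3.1403, -0.0011, 1.5712], 'wrist_force': [0.0464, 0.4781, -0.3065]}
(array([ 0.3953, -0.2424,  0.013 ]), 7.73) (array([ 0.3951, -0.2424,  0.013 ]), 8.35)
0.86 [320.0, 328.3] [ 0.39529198 -0.23804997  0.01499737]
0.77 [61.5, 405.7] [ 0.41999789 -0.14499559  0.01265169]
```

View pics/wrist2.png

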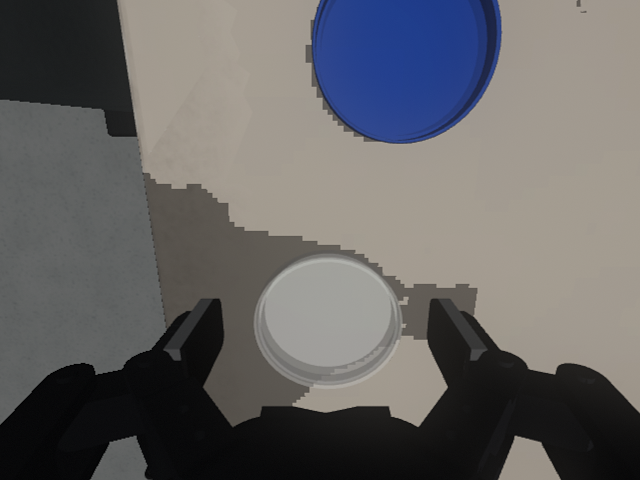

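Run:
```python
from h import *
w=get_image("wrist");print(np.round(np.array(w["pose"])[:3,3]-sense()["ee_pos"],4))
a=np.linspace(0,6.28,200)
for z in (.013,0.):
  for y in (-.2384,-.2404,-.2424):
    P=np.array([w2px(w,[.395+.0305*np.cos(t),y+.0305*np.sin(t),z]) for t in a]);print(z,y,P.min(0).round(1),P.max(0).round(1))
```

```text
[-0.0011  0.0742  0.0696]
0.013 -0.2384 [242.8 249.3] [378.  400.8]
0.013 -0.2404 [247.8 249.7] [381.9 400.5]
0.013 -0.2424 [252.7 250. ] [385.8 400.2]
0.0 -0.2384 [233.1 255.4] [359.1 394.6]
0.0 -0.2404 [237.7 255.7] [362.7 394.3]
0.0 -0.2424 [242.3 255.9] [366.4 394.1]
```

The dish rim spans rows 253–388 and cols 255–402, so its centre is about 2 mm toward −y from the TCP. I'll correct for that and close.

>>> {"fn": "arm_command", "kwargs": {
  "targets": [
    [[-0.003,0.0005,-0.002,0,0,0],[-0.003,0.0005,-0.002,0,0,0],[-0.003,0.0005,-0.002,0,0,0],[-0.003,0.0005,-0.002,0,0,0],[-0.003,0.0005,-0.002,0,0,0],[-0.003,0.0005,-0.002,0,0,0],[-0.003,0.0005,-0.002,0,0,0],[-0.003,0.0005,-0.002,0,0,0]]
  ],
  "grip": -1,
  "newtons": 25
}}

```text
clock: 3.57
ee_pos: [0.3962, -0.2438, 0.0711]
tcp_rot: [3.14, 0.002, 1.571]
wrist_force: [-1.8, 0.2, 10.2]
gripper_width: 0.694
grip_force: 24.5
```

>>> {"fn": "arm_command", "kwargs": {
  "targets": [
    [[0,0,-0.02,0,0,0],[0,0,-0.05,0,0,0],[0,0,-0.09,0,0,0],[0,0,-0.13,0,0,0],[0,0,-0.16,0,0,0],[0,0,-0.16,0,0,0],[0,0,-0.16,0,0,0],[0,0,-0.16,0,0,0]]
  ]
}}

```text
clock: 4.23
ee_pos: [0.3953, -0.2429, 0.1897]
tcp_rot: [-3.142, -0.0, 1.571]
wrist_force: [0.3, 0.7, -0.9]
gripper_width: 0.69
grip_force: 27.7
```

Run:
```python
from h import *
s=sense();t=s["ee_pos"];print({k:np.round(s[k],4).tolist() for k in ("clock","ee_pos","tcp_rot","wrist_force","gripper_width","grip_force")})
w=get_image("wrist");save(w,"wrist3.png")
for z in (.054,.057,.060): f=fit(w,[*t[:2],t[2]-z],.0305);print(z,f[0]-t,f[1])
```

```text
{'clock': 4.2333, 'ee_pos': [0.3953, -0.2429, 0.1897], 'tcp_rot': [-3.1416, -0.0, 1.5707], 'wrist_force': [0.2675, 0.7126, -0.927], 'gripper_width': 0.6903, 'grip_force': 27.734}
0.054 [-0.00256914  0.0034486  -0.05397067] 5.49
0.057 [ 0.00043086  0.0020486  -0.05697067] 6.91
0.06 [-0.00056914  0.0004486  -0.05997067] 8.92
```

View pics/wrist3.png

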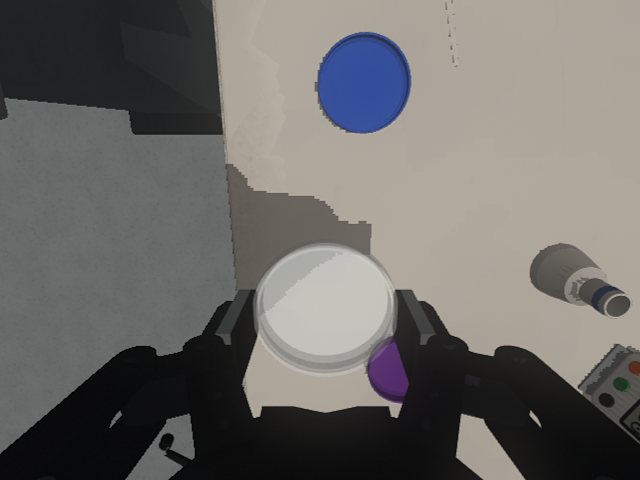

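The dish is held between the pads at (308, 326). I'll get its height and offset relative to the TCP.

Run:
```python
from h import *
s=sense();t=np.array(s["ee_pos"]);print(t,s["tcp_rot"])
w=get_image("wrist")
for z in (.058,.059,.060,.061,.062,.064): f=fit(w,[*t[:2],t[2]-z],.0305);print(z,np.round(f[0]-t,4),f[1])
for r,c in [(247,326),(300,326),(300,300),(300,350),(340,326),(362,326),(370,326)]: print(r,c,np.round(px2w(w,r,c)-t,4))
a=np.linspace(0,6.28,200)
for z in (.056,.058,.060):
  for y in (-.002,0,.002):
    P=np.array([w2px(w,t+[.0305*np.cos(k),y+.0305*np.sin(k),-z]) for k in a]);print(z,y,P.min(0).round(1),P.max(0).round(1))
p=get_image("top");f=fit(p,[*t[:2],t[2]-.06]);print("top in hand",f[0]-t,f[1])
for h in (.049,.047): print("low",fit(p,[.508,.031,h]), fit(p,[.508,.031,h],.029))
```

```text
[ 0.3950295  -0.24273767  0.18919822] [-3.14069550e+00 -7.72772744e-04  1.57071157e+00]
0.058 [-0.0004  0.002  -0.058 ] 7.37
0.059 [-0.0006  0.001  -0.059 ] 8.25
0.06 [-0.0006  0.0006 -0.06  ] 8.89
0.061 [-0.0006  0.     -0.061 ] 9.12
0.062 [-0.001  -0.0006 -0.062 ] 8.95
0.064 [-0.0006 -0.0006 -0.064 ] 9.5
247 326 [-0.0004  0.031  -0.0582]
300 326 [-0.0003  0.0084 -0.0581]
300 300 [-0.0109  0.0078 -0.0594]
300 350 [ 0.0094  0.0082 -0.0586]
340 326 [-0.0003 -0.0109 -0.0593]
362 326 [-0.0003 -0.0213 -0.0586]
370 326 [-0.0003 -0.0255 -0.0588]
0.056 -0.002 [255.  251.7] [387.9 401.9]
0.056 0 [250.  251.4] [384.1 402.3]
0.056 0.002 [245.  251.1] [380.2 402.6]
0.058 -0.002 [253.2 252.7] [384.7 400.9]
0.058 0 [248.3 252.4] [380.9 401.2]
0.058 0.002 [243.4 252.1] [377.  401.5]
0.06 -0.002 [251.5 253.6] [381.6 399.9]
0.06 0 [246.7 253.3] [377.8 400.2]
0.06 0.002 [241.8 253. ] [374.  400.5]
top in hand [-2.94972130e-05  2.63767434e-03 -5.99982198e-02] 10.54
low (array([0.5084, 0.0304, 0.049 ]), 6.46) (array([0.5046, 0.03  , 0.049 ]), 6.05)
low (array([0.5086, 0.0304, 0.047 ]), 6.43) (array([0.505, 0.03 , 0.047]), 6.05)
```

>>> {"fn": "arm_command", "kwargs": {
  "targets": [
    [[0.204,0.151,0,0,0,0],[0.204,0.151,0,0,0,0],[0.204,0.151,0,0,0,0],[0.204,0.151,0,0,0,0],[0.204,0.151,0,0,0,0],[0.204,0.151,0,0,0,0],[0.204,0.151,0,0,0,0],[0.204,0.151,0,0,0,0]]
  ]
}}

```text
clock: 5.05
ee_pos: [0.5081, -0.0901, 0.1891]
tcp_rot: [-3.14, -0.0, 1.571]
wrist_force: [-0.4, -0.7, -0.6]
gripper_width: 0.692
grip_force: 27.7
```

Run:
```python
from h import *
s=sense();t=np.array(s["ee_pos"]);print(s["clock"],t,s["tcp_rot"],s["gripper_width"])
w=get_image("wrist");save(w,"wrist4.png")
for R in (.0305,.0295):
  print(R,"low",fit(w,[.508,.030,.049],R))
f=fit(w,[*t[:2],t[2]-.0585]);print("hand",f[0]-t,f[1])
for d in recognise(w,"dish_1_mid")+recognise(w,"pan"): print(d["conf"],d["centre"],px2w(w,*d["centre"]))
p=get_image("top");f=fit(p,[*t[:2],t[2]-.0585]);print("top hand",f[0]-t,f[1],"low",fit(p,[.508,.03,.049]))
```

```text
5.05 [ 0.50807443 -0.0901086   0.18908511] [-3.13981149e+00 -2.49994381e-04  1.57119502e+00] 0.6923893975750781
0.0305 low (array([0.5104, 0.0286, 0.049 ]), 5.51)
0.0295 low (array([0.5104, 0.0274, 0.049 ]), 6.1)
hand [-0.00057443  0.0014086  -0.05848511] 7.56
0.7 [307.4, 324.8] [ 0.50719821 -0.08510041  0.13087595]
0.6 [283.8, 206.0] [ 0.41599502 -0.12887438  0.01256123]
0.67 [264.8, 602.2] [ 0.69856691 -0.10472351  0.03280577]
0.57 [95.1, 259.8] [0.46840681 0.00367005 0.03587655]
top hand [ 0.01922557 -0.0085914  -0.05848511] 8.99 low (array([0.5084, 0.0304, 0.049 ]), 5.37)
```

View pics/wrist4.png

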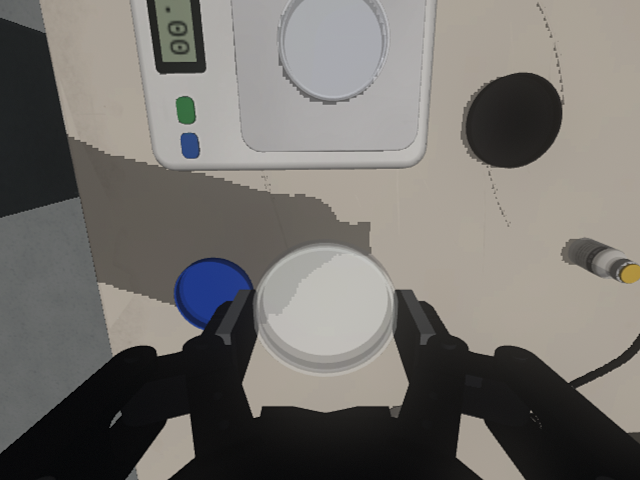

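The low dish on the pan is at about (41, 333), cut off by the image edge; the held dish is at (308, 326). I'll step 30 mm nearer to see all of it.

>>> {"fn": "arm_command", "kwargs": {
  "targets": [
    [[0.03,0,0,0,0,0],[0.04,0,0,0,0,0],[0.04,0,0,0,0,0],[0.04,0,0,0,0,0],[0.04,0,0,0,0,0],[0.04,0,0,0,0,0],[0.04,0,0,0,0,0],[0.04,0,0,0,0,0]]
  ]
}}

```text
clock: 5.92
ee_pos: [0.5088, -0.0605, 0.1899]
tcp_rot: [3.142, 0.0, 1.57]
wrist_force: [0.5, -0.4, -0.7]
gripper_width: 0.691
grip_force: 27.7
```

Run:
```python
from h import *
s=sense();t=np.array(s["ee_pos"]);print(s["clock"],t,s["tcp_rot"],s["gripper_width"])
w=get_image("wrist")
for R in (.0305,.0298,.0290):
  print(R,"low",[fit(w,[.509,.030,z],R) for z in (.049,.047)])
for z in (.0575,.0585,.0595): f=fit(w,[*t[:2],t[2]-z]);print("hand",f[0]-t,f[1])
V=w["frame"].copy()
for X,R,col in (([.5104,.0286,.049],.0305,(255,0,0)),(t+[-.0005,.0015,-.0585],.0305,(255,0,0)),([.5104,.0286,.036],.0305,(0,160,0))):
  for k in np.linspace(0,6.28,90):
    r,c=w2px(w,np.array(X)+[R*np.cos(k),R*np.sin(k),0]); cv2.circle(V,(int(round(c)),int(round(r))),0,col,-1)
V=cv2.resize(V[0:400,220:440],None,fx=1.5,fy=1.5,interpolation=cv2.INTER_CUBIC)
cv2.imwrite("pics/ov.png",V[:,:,::-1])
```

```text
5.9167 [ 0.50875981 -0.06053205  0.18989626] [3.14154960e+00 1.16237113e-04 1.57021591e+00] 0.6908519805311273
0.0305 low [(array([0.5114, 0.0286, 0.049 ]), 5.45), (array([0.511, 0.029, 0.047]), 6.13)]
0.0298 low [(array([0.5106, 0.029 , 0.049 ]), 6.72), (array([0.5106, 0.0294, 0.047 ]), 6.64)]
0.029 low [(array([0.51  , 0.0284, 0.049 ]), 6.86), (array([0.5098, 0.0284, 0.047 ]), 6.68)]
hand [ 4.01859291e-05  2.03204588e-03 -5.74962644e-02] 6.94
hand [-0.00055981  0.00143205 -0.05849626] 7.6
hand [-0.00055981  0.00063205 -0.05949626] 8.41
```

View pics/ov.png

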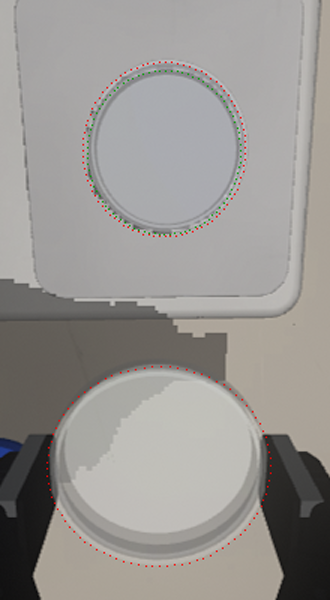

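Run:
```python
from h import *
s=sense();t=np.array(s["ee_pos"])
w=get_image("wrist")
for R in (.0296,.0293,.0290):
  l=fit(w,[.5095,.029,.049],R);print(R,"low",l)
  for z in (.0575,.0585): f=fit(w,[t[0]-.0003,t[1]+.002,t[2]-z],R);print("hand",f[0]-t,f[1])
```

```text
0.0296 low (array([0.5105, 0.029 , 0.049 ]), 6.67)
hand [-0.00065461  0.00200717 -0.05749438] 8.83
hand [-0.00085461  0.00240717 -0.05849438] 8.84
0.0293 low (array([0.5099, 0.0286, 0.049 ]), 6.64)
hand [-0.00065461  0.00300717 -0.05749438] 9.11
hand [-0.00085461  0.00240717 -0.05849438] 9.46
0.029 low (array([0.5099, 0.0286, 0.049 ]), 6.82)
hand [-0.00065461  0.00300717 -0.05749438] 9.54
hand [-0.00065461  0.00240717 -0.05849438] 9.48
```

>>> {"fn": "arm_command", "kwargs": {
  "targets": [
    [[0.05,0.0023,0,0,0,0],[0.09,0.0023,0,0,0,0],[0.116,0.0023,0,0,0,0],[0.116,0.0023,0.03,0,0,0],[0.116,0.0023,0.06,0,0,0],[0.116,0.0023,0.08,0,0,0],[0.116,0.0023,0.085,0,0,0],[0.116,0.0023,0.085,0,0,0]]
  ]
}}

```text
clock: 6.68
ee_pos: [0.5097, 0.0269, 0.1253]
tcp_rot: [-3.139, -0.0, 1.571]
wrist_force: [-0.2, -0.1, 0.1]
gripper_width: 0.686
grip_force: 27.7
```

Run:
```python
from h import *
s=sense();t=np.array(s["ee_pos"]);print(s["clock"],t,s["tcp_rot"],s["wrist_force"])
w=get_image("wrist");save(w,"wrist5.png")
```

```text
6.6833 [0.50973772 0.0269094  0.1253057 ] [-3.13937731e+00 -2.08216985e-04  1.57071873e+00] [-0.19351552 -0.1267915   0.09092556]
```

View pics/wrist5.png

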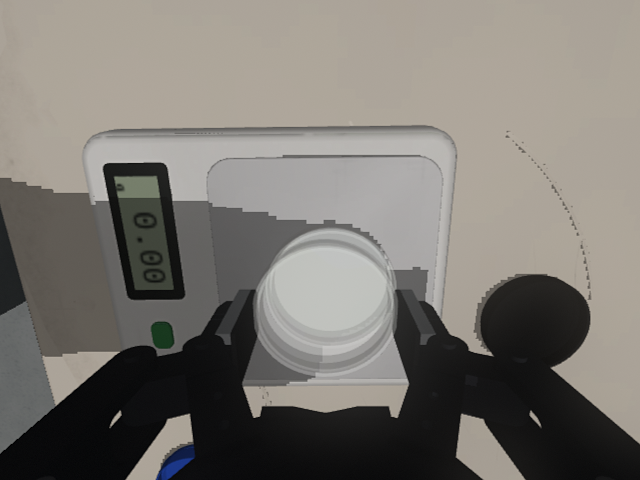

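Run:
```python
from h import *
a=np.linspace(0,6.28,300)
for i in range(3):
  w=get_image("wrist");t=np.array(sense()["ee_pos"]);print(np.round(t,4))
T=np.array(w["pose"]);print(np.round(T[:3,3]-t,4))
for n,X in (("hand",t+[-.0007,.0024,-.0585]),("lowtop if aligned",[t[0]-.0007,t[1]+.0024,.049]),("low measured",[.5101,.0287,.049])):
  P=np.array([w2px(w,np.array(X)+[.0294*np.cos(k),.0294*np.sin(k),0]) for k in a]);print(n,P.min(0).round(1),P.max(0).round(1))
g=cv2.cvtColor(w["frame"],cv2.COLOR_RGB2GRAY)
for r in (250,255,260,265): print(r,g[r,262:292].tolist(),g[r,370:400].tolist())
print(g[222:252,328].tolist())
```

```text
[0.5109 0.0268 0.1268]
[0.5112 0.0267 0.1271]
[0.5112 0.0267 0.1272]
[-0.001   0.074   0.0698]
hand [244.7 252.9] [373.3 396.7]
lowtop if aligned [230.6 261.2] [346.5 388.3]
low measured [231.5 260.4] [347.3 387.3]
250 [94, 94, 95, 95, 95, 95, 95, 97, 96, 96, 96, 92, 93, 110, 131, 136, 142, 167, 186, 184, 178, 170, 162, 152, 146, 142, 136, 133, 133, 135] [171, 176, 183, 187, 180, 157, 139, 140, 131, 107, 125, 161, 170, 169, 169, 169, 169, 169, 169, 169, 169, 169, 169, 170, 168, 168, 169, 169, 169, 168]
255 [94, 95, 94, 95, 95, 94, 96, 95, 92, 107, 134, 141, 140, 159, 177, 175, 160, 148, 143, 136, 132, 132, 134, 141, 154, 168, 178, 181, 183, 186] [152, 153, 157, 166, 171, 174, 182, 181, 168, 151, 164, 185, 168, 148, 158, 170, 169, 169, 168, 169, 168, 169, 169, 169, 169, 169, 169, 168, 168, 169]
260 [95, 95, 94, 94, 95, 92, 106, 134, 144, 144, 148, 150, 152, 148, 134, 132, 140, 157, 174, 179, 183, 193, 198, 197, 196, 197, 195, 193, 192, 192] [177, 161, 149, 141, 143, 149, 153, 154, 166, 171, 168, 167, 153, 145, 164, 167, 157, 168, 169, 169, 168, 169, 168, 168, 169, 169, 169, 168, 169, 168]
265 [95, 95, 94, 92, 118, 139, 129, 131, 146, 141, 137, 151, 165, 175, 185, 194, 197, 197, 196, 195, 192, 191, 192, 192, 192, 192, 192, 192, 192, 192] [197, 198, 198, 196, 186, 176, 170, 161, 151, 150, 149, 140, 152, 182, 192, 176, 174, 173, 160, 167, 169, 168, 169, 168, 168, 168, 168, 168, 169, 168]
[100, 99, 98, 102, 127, 152, 167, 178, 187, 183, 170, 171, 171, 171, 171, 172, 168, 145, 138, 139, 142, 153, 153, 162, 177, 186, 199, 198, 196, 193]
```

The low dish's rim (row 226, mid col 327.5) and the held dish's (row 239, mid col 326) line up within about 0.5 mm. I'll lower the dish and release it.

>>> {"fn": "arm_command", "kwargs": {
  "targets": [
    [[0,0.0007,0.003,0,0,0],[0,0.0007,0.005,0,0,0],[0,0.0007,0.0065,0,0,0],[0,0.0007,0.0075,0,0,0],[0,0.0007,0.0075,0,0,0],[0,0.0007,0.0075,0,0,0],[0,0.0007,0.0075,0,0,0],[0,0.0007,0.0075,0,0,0]]
  ]
}}

```text
clock: 7.55
ee_pos: [0.511, 0.0269, 0.1206]
tcp_rot: [3.142, 0.0, 1.571]
wrist_force: [0.2, 0.1, -0.3]
gripper_width: 0.688
grip_force: 27.7
```

Run:
```python
from h import *
for i in range(3):
  w=get_image("wrist");s=sense();print(np.round(s["ee_pos"],4),np.round(s["wrist_force"],2))
T=w["depth"]
for r,c in [(280,326),(320,326)]: print(np.round(px2w(w,r,c),4))
```

```text
[0.511  0.0269 0.1206] [-0.67  0.13  0.54]
[0.511  0.0269 0.1206] [ 0.66 -0.29 -0.37]
[0.511  0.0269 0.1206] [ 0.03 -0.53  0.65]
[0.5107 0.0441 0.0625]
[0.5108 0.0262 0.0624]
```

>>> {"fn": "arm_command", "kwargs": {
  "targets": [
    [[0,0,0,0,0,0],[0,0,0,0,0,0],[0,0,0,0,0,0],[0,0,0,0,0,0],[0,0,-0.015,0,0,0],[0,0,-0.04,0,0,0],[0,0,-0.08,0,0,0],[0,0,-0.09,0,0,0]]
  ],
  "grip": 1
}}

```text
clock: 8.37
ee_pos: [0.5125, 0.0268, 0.1914]
tcp_rot: [3.137, 0.0, 1.571]
wrist_force: [1.0, 0.3, 0.2]
gripper_width: 1.002
grip_force: 0.0
```

Run:
```python
from h import *
w=get_image("wrist");s=sense();print(s["clock"],np.round(s["ee_pos"],4))
save(w,"wrist6.png")
print(fit(w,[.5105,.029,.062],.0294),px2w(w,290,326))
```

```text
8.4167 [0.5128 0.0268 0.1914]
(array([0.5099, 0.029 , 0.062 ]), 8.41) [0.51296965 0.0056463  0.06231735]
```

>>> {"fn": "arm_command", "kwargs": {
  "targets": [
    [[0.05,0.014,0,0,0,0],[0.1,0.028,0,0,0,0],[0.15,0.041,0,0,0,0],[0.2,0.055,0,0,0,0],[0.25,0.069,0,0,0,0],[0.3,0.082,0,0,0,0],[0.35,0.096,0,0,0,0],[0.37,0.107,0,0,0,0]]
  ]
}}

```text
clock: 9.08
ee_pos: [0.5909, 0.3089, 0.1868]
tcp_rot: [-3.141, -0.001, 1.574]
wrist_force: [-0.1, -0.4, -0.6]
gripper_width: 0.998
grip_force: 0.0
```

Run:
```python
from h import *
w=get_image("wrist")
w=get_image("wrist");s=sense();print(s["clock"],np.round(s["ee_pos"],4),s["tcp_rot"])
save(w,"wrist7.png")
for R in (.0305,.0294): print(fit(w,[.591,.3195,.013],R))
for d in recognise(w,"dish_2_mid"): print(d["conf"],d["centre"],px2w(w,*d["centre"]))
a=cv2.imread("pics/wrist6.png");b=cv2.imread("pics/wrist7.png")
cv2.imwrite("pics/both.png",np.hstack([a[130:430,180:480],b[100:400,180:480]]))
```

```text
9.1833 [0.5915 0.3074 0.1864] [-3.14141478e+00 -3.96657114e-04  1.57403472e+00]
(array([0.5956, 0.3271, 0.013 ]), 7.65)
(array([0.5956, 0.3259, 0.013 ]), 8.48)
0.75 [213.0, 329.9] [0.59499033 0.32746474 0.01256007]
```

View pics/both.png

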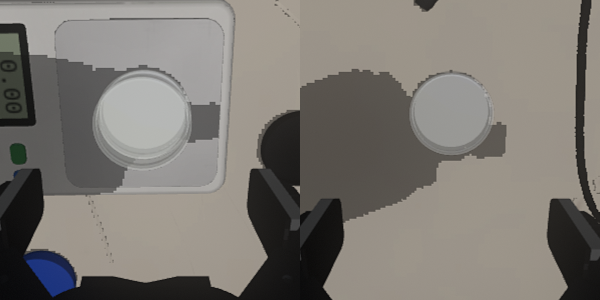

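Left crop: the two-dish pile is straight on the pan. Right crop: the second white dish is alone at about full-image (213, 330). I'll descend most of the way over it and check the pose.

>>> {"fn": "arm_command", "kwargs": {
  "targets": [
    [[0.027,0.0057,0.02,0,0,0],[0.027,0.0057,0.05,0,0,0],[0.027,0.0057,0.08,0,0,0],[0.027,0.0057,0.11,0,0,0],[0.027,0.0057,0.12,0,0,0],[0.027,0.0057,0.12,0,0,0],[0.027,0.0057,0.12,0,0,0],[0.027,0.0057,0.12,0,0,0]]
  ]
}}

```text
clock: 9.9
ee_pos: [0.5963, 0.3245, 0.0995]
tcp_rot: [3.14, -0.001, 1.57]
wrist_force: [-0.5, -0.4, 0.7]
gripper_width: 1.002
grip_force: 0.0
```

Run:
```python
from h import *
for i in range(4): w=get_image("wrist");t=np.array(sense()["ee_pos"]);print(np.round(t,4))
print(sense()["tcp_rot"])
for R in (.0305,.0294): f=fit(w,[.5956,.326,.013],R);print(f,f[0]-t)
```

```text
[0.5964 0.3247 0.0997]
[0.5964 0.3248 0.0997]
[0.5963 0.3248 0.0995]
[0.5961 0.3248 0.0992]
[ 3.13998315e+00 -6.93690747e-04  1.57070507e+00]
(array([0.596, 0.326, 0.013]), 8.19) [-7.61983222e-05  1.18763127e-03 -8.62226292e-02]
(array([0.5952, 0.3266, 0.013 ]), 8.65) [-0.0008762   0.00178763 -0.08622263]
```

>>> {"fn": "arm_command", "kwargs": {
  "targets": [
    [[0.0021,-0.0005,0.02,0,0,0],[0.0021,-0.0005,0.03,0,0,0],[0.0021,-0.0005,0.036,0,0,0],[0.0021,-0.0005,0.036,0,0,0],[0.0021,-0.0005,0.036,0,0,0],[0.0021,-0.0005,0.036,0,0,0],[0.0021,-0.0005,0.036,0,0,0],[0.0021,-0.0005,0.036,0,0,0]]
  ]
}}

```text
clock: 10.77
ee_pos: [0.5954, 0.3263, 0.0715]
tcp_rot: [3.141, -0.0, 1.571]
wrist_force: [-0.6, 0.1, -0.2]
gripper_width: 0.997
grip_force: 0.0
```

>>> {"fn": "arm_command", "kwargs": {
  "targets": [
    [[0,0,0,0,0,0],[0,0,0,0,0,0],[0,0,0,0,0,0],[0,0,0,0,0,0],[0,0,0,0,0,0],[0,0,0,0,0,0],[0,0,0,0,0,0],[0,0,0,0,0,0]]
  ],
  "grip": -1
}}

```text
clock: 11.43
ee_pos: [0.5953, 0.3263, 0.0716]
tcp_rot: [3.141, -0.0, 1.571]
wrist_force: [-2.1, -0.3, 5.5]
gripper_width: 0.69
grip_force: 26.6
```

>>> {"fn": "arm_command", "kwargs": {
  "targets": [
    [[0,0,-0.02,0,0,0],[0,0,-0.05,0,0,0],[0,0,-0.09,0,0,0],[0,0,-0.13,0,0,0],[0,0,-0.16,0,0,0],[0,0,-0.16,0,0,0],[0,0,-0.16,0,0,0],[0,0,-0.16,0,0,0]]
  ]
}}

```text
clock: 12.1
ee_pos: [0.5947, 0.326, 0.1901]
tcp_rot: [-3.141, 0.0, 1.571]
wrist_force: [0.2, -0.0, -0.8]
gripper_width: 0.689
grip_force: 27.2
```

Run:
```python
from h import *
for i in range(3): w=get_image("wrist");s=sense();t=np.array(s["ee_pos"]);print(np.round(t,4))
print(s["tcp_rot"],s["gripper_width"],s["grip_force"])
for z in (.0575,.0585,.0595): f=fit(w,[t[0]-.0003,t[1]+.002,t[2]-z],.0294);print("hand",f[0]-t,f[1])
for r,c in [(280,326),(300,300),(300,350),(340,326)]: print(r,c,np.round(px2w(w,r,c)-t,4))
```

```text
[0.5945 0.3259 0.1896]
[0.5944 0.3259 0.1894]
[0.5944 0.3259 0.1895]
[-3.13928448e+00  9.56863566e-04  1.57078275e+00] 0.6945643025729095 27.16886669397354
hand [-0.00114759  0.00155512 -0.05745941] 8.47
hand [-0.00094759  0.00095512 -0.05845941] 9.18
hand [-0.00094759  0.00055512 -0.05945941] 9.5
280 326 [-0.0005  0.0165 -0.0595]
300 300 [-0.011   0.0079 -0.0589]
300 350 [ 0.0092  0.0082 -0.0584]
340 326 [-0.0004 -0.011  -0.0593]
```

>>> {"fn": "arm_command", "kwargs": {
  "targets": [
    [[-0.05,-0.014,0,0,0,0],[-0.1,-0.028,0,0,0,0],[-0.15,-0.042,0,0,0,0],[-0.2,-0.056,0,0,0,0],[-0.25,-0.07,0,0,0,0],[-0.3,-0.084,0,0,0,0],[-0.35,-0.1,0,0,0,0],[-0.39,-0.111,0,0,0,0]]
  ]
}}

```text
clock: 12.92
ee_pos: [0.5101, 0.0316, 0.1902]
tcp_rot: [-3.14, 0.0, 1.57]
wrist_force: [0.7, 0.5, -0.6]
gripper_width: 0.692
grip_force: 27.2
```

>>> {"fn": "arm_command", "kwargs": {
  "targets": [
    [[-0.006,0,0,0,0,0],[-0.006,0,0,0,0,0],[-0.006,0,0.015,0,0,0],[-0.006,0,0.035,0,0,0],[-0.006,0,0.05,0,0,0],[-0.006,0,0.06,0,0,0],[-0.006,0,0.06,0,0,0],[-0.006,0,0.06,0,0,0]]
  ]
}}

```text
clock: 13.58
ee_pos: [0.5118, 0.03, 0.1457]
tcp_rot: [-3.141, -0.0, 1.572]
wrist_force: [-0.8, 0.4, -0.1]
gripper_width: 0.692
grip_force: 27.2
```

Run:
```python
from h import *
for i in range(4): w=get_image("wrist");s=sense();t=np.array(s["ee_pos"]);print(np.round(t,4))
print(s["clock"],s["tcp_rot"],s["gripper_width"])
f=fit(w,[t[0]-.001,t[1]+.001,t[2]-.0585],.0294);print("hand",f[0]-t,f[1])
a=np.linspace(0,6.28,300)
for n,X in (("hand",f[0]),("pile if aligned",[*f[0][:2],.062]),("pile measured",[.5099,.0290,.062])):
  P=np.array([w2px(w,np.array(X)+[.0294*np.cos(k),.0294*np.sin(k),0]) for k in a]);print(n,P.min(0).round(1),P.max(0).round(1))
g=cv2.GaussianBlur(cv2.cvtColor(w["frame"],cv2.COLOR_RGB2GRAY),(0,0),.8)
print(g[200:262,326].tolist())
for r in range(228,262,5): print(r,g[r,256:300:1].tolist(),"|",g[r,356:404].tolist())
```

```text
[0.5122 0.0298 0.1462]
[0.5124 0.0296 0.1465]
[0.5124 0.0295 0.1466]
[0.5124 0.0294 0.1466]
13.7833 [3.14047971e+00 4.38939707e-05 1.57105586e+00] 0.6917989565450801
hand [-0.00096426  0.00100948 -0.05853961] 8.79
hand [248.3 252.4] [376.1 395.7]
pile if aligned [229.9 263.1] [341.5 385.1]
pile measured [232.8 260.1] [343.9 381.9]
[171, 171, 171, 171, 172, 172, 172, 172, 172, 172, 172, 172, 172, 169, 149, 114, 101, 101, 100, 100, 105, 121, 147, 168, 180, 183, 177, 164, 150, 142, 142, 149, 161, 176, 188, 196, 198, 196, 195, 195, 193, 185, 167, 155, 152, 155, 160, 163, 170, 180, 191, 200, 203, 202, 201, 201, 201, 201, 202, 201, 201, 201]
228 [94, 94, 95, 95, 95, 95, 95, 95, 95, 95, 95, 95, 96, 96, 96, 96, 97, 97, 97, 97, 97, 97, 97, 97, 97, 98, 98, 98, 98, 98, 99, 99, 98, 98, 98, 97, 96, 96, 97, 101, 111, 126, 140, 153] | [103, 108, 125, 143, 149, 152, 161, 170, 172, 172, 172, 172, 172, 172, 172, 172, 171, 171, 171, 171, 171, 171, 171, 171, 171, 171, 171, 171, 171, 171, 171, 171, 171, 171, 171, 171, 171, 171, 171, 172, 172, 172, 172, 171, 171, 172, 172, 173]
233 [94, 94, 94, 95, 95, 95
[... 1955 characters left out ...]
5] | [161, 159, 157, 156, 156, 159, 163, 170, 177, 183, 184, 180, 174, 168, 164, 161, 162, 163, 163, 166, 172, 170, 167, 170, 171, 171, 171, 171, 171, 171, 171, 171, 171, 171, 171, 171, 166, 145, 122, 115, 114, 114, 114, 114, 114, 114, 114, 121]
258 [93, 93, 93, 94, 94, 94, 94, 95, 95, 95, 95, 95, 98, 115, 139, 156, 166, 178, 188, 191, 190, 184, 176, 170, 163, 157, 152, 149, 151, 155, 162, 169, 176, 183, 187, 190, 194, 197, 199, 201, 201, 202, 202, 201] | [201, 199, 197, 194, 190, 185, 179, 173, 167, 161, 158, 157, 160, 164, 165, 165, 166, 164, 161, 158, 154, 146, 139, 125, 109, 103, 102, 102, 102, 102, 102, 102, 102, 102, 102, 102, 102, 102, 102, 102, 102, 102, 102, 102, 102, 101, 101, 101]
```

>>> {"fn": "arm_command", "kwargs": {
  "targets": [
    [[0,0,-0.03,0,0,0],[0,0,-0.06,0,0,0],[-0.04,0,-0.06,0,0,0],[-0.08,0,-0.06,0,0,0],[-0.116,0,-0.06,0,0,0],[-0.116,0,-0.06,0,0,0],[-0.116,0,-0.06,0,0,0],[-0.116,0,-0.06,0,0,0]]
  ]
}}

```text
clock: 14.45
ee_pos: [0.5119, -0.0576, 0.1913]
tcp_rot: [3.141, -0.0, 1.57]
wrist_force: [-0.2, -0.0, -0.3]
gripper_width: 0.69
grip_force: 27.3
```

```bash
cat > m.py <<'E'
from h import *
for i in range(5): w=get_image("wrist");s=sense();t=np.array(s["ee_pos"]);print(np.round(t,4))
print(s["clock"],s["tcp_rot"])
for R in (.0298,.0294,.0290):
  l=fit(w,[.5105,.029,.062],R); f=fit(w,[t[0]-.0005,t[1]+.0015,t[2]-.0585],R);print(R,"pile",l,"hand",f[0]-t,f[1],"hand->pile",l[0]-f[0])
E
python3 m.py
```

```text
[ 0.5119 -0.0572  0.1912]
[ 0.5118 -0.057   0.1911]
[ 0.5119 -0.0569  0.1911]
[ 0.5119 -0.0569  0.1911]
[ 0.5118 -0.057   0.191 ]
14.7 [-3.14147562e+00 -1.23638772e-04  1.57199378e+00]
0.0298 pile (array([0.5111, 0.023 , 0.062 ]), 4.14) hand [-5.47305560e-04  8.85338627e-05 -5.85405666e-02] 8.87 hand->pile [-0.0002  0.0799 -0.0705]
0.0294 pile (array([0.5099, 0.0276, 0.062 ]), 5.56) hand [-0.00094731  0.00108853 -0.05854057] 9.28 hand->pile [-0.001   0.0835 -0.0705]
0.029 pile (array([0.5101, 0.028 , 0.062 ]), 5.4) hand [-0.00094731  0.00108853 -0.05854057] 9.58 hand->pile [-0.0008  0.0839 -0.0705]
```

>>> {"fn": "arm_command", "kwargs": {
  "targets": [
    [[0.05,-0.0012,0,0,0,0],[0.09,-0.0012,0,0,0,0],[0.1124,-0.0012,0,0,0,0],[0.1124,-0.0012,0.02,0,0,0],[0.1124,-0.0012,0.045,0,0,0],[0.1124,-0.0012,0.065,0,0,0],[0.1124,-0.0012,0.0725,0,0,0],[0.1124,-0.0012,0.0725,0,0,0]]
  ]
}}

```text
clock: 15.37
ee_pos: [0.51, 0.027, 0.1355]
tcp_rot: [-3.139, -0.0, 1.571]
wrist_force: [0.0, 0.4, 0.1]
gripper_width: 0.692
grip_force: 27.3
```

Run:
```python
from h import *
for i in range(5): w=get_image("wrist");s=sense();t=np.array(s["ee_pos"]);print(np.round(t,4),np.round(s["wrist_force"],1))
print(s["clock"],s["tcp_rot"])
f=fit(w,[t[0]-.001,t[1]+.001,t[2]-.0585],.0294);print(f)
```

```text
[0.5107 0.0268 0.1365] [ 0.1  0.5 -1.5]
[0.5112 0.0267 0.1371] [ 0.5 -0.2  0.2]
[0.5115 0.0266 0.1374] [-0.1 -0.4  0.8]
[0.5116 0.0265 0.1376] [ 0.8 -0.3 -0.7]
[0.5116 0.0265 0.1375] [ 0.5 -0.1  0.7]
15.6167 [3.14008974e+00 1.05887780e-04 1.57073408e+00]
(array([0.5106, 0.0275, 0.079 ]), 8.67)
```

>>> {"fn": "arm_command", "kwargs": {
  "targets": [
    [[0.001,-0.0006,0.001,0,0,0],[0.001,-0.0006,0.003,0,0,0],[0.001,-0.0006,0.005,0,0,0],[0.001,-0.0006,0.005,0,0,0],[0.001,-0.0006,0.005,0,0,0],[0.001,-0.0006,0.005,0,0,0],[0.001,-0.0006,0.005,0,0,0],[0.001,-0.0006,0.005,0,0,0]]
  ]
}}

```text
clock: 16.28
ee_pos: [0.5107, 0.0273, 0.133]
tcp_rot: [3.141, 0.0, 1.571]
wrist_force: [0.2, -0.1, 2.7]
gripper_width: 0.694
grip_force: 27.6
```

Run:
```python
from h import *
for i in range(4): w=get_image("wrist");s=sense();t=np.array(s["ee_pos"]);print(np.round(t,4),np.round(s["wrist_force"],1))
print(np.round([px2w(w,r,c) for r,c in [(280,326),(320,326),(300,300),(300,350)]],4))
```

```text
[0.5107 0.0272 0.133 ] [-0.6 -0.1  3.9]
[0.5107 0.0273 0.133 ] [0.7 0.5 4.3]
[0.5107 0.0273 0.133 ] [-0.3  0.5  3.7]
[0.5107 0.0272 0.133 ] [0.3 0.2 3.7]
[[0.5104 0.0436 0.0732]
 [0.5105 0.0257 0.0735]
 [0.4999 0.0352 0.074 ]
 [0.5202 0.0351 0.0739]]
```

>>> {"fn": "arm_command", "kwargs": {
  "targets": [
    [[0,0,0,0,0,0],[0,0,0,0,0,0],[0,0,0,0,0,0],[0,0,0,0,0,0],[0,0,-0.01,0,0,0],[0,0,-0.04,0,0,0],[0,0,-0.06,0,0,0],[0,0,-0.06,0,0,0]]
  ],
  "grip": 1,
  "newtons": 20
}}

```text
clock: 17.15
ee_pos: [0.5121, 0.0272, 0.181]
tcp_rot: [3.137, 0.0, 1.571]
wrist_force: [0.9, 0.1, 1.6]
gripper_width: 0.998
grip_force: 0.0
```

Run:
```python
from h import *
for i in range(4): w=get_image("wrist");s=sense();t=np.array(s["ee_pos"]);print(np.round(t,4))
print(s["clock"],s["tcp_rot"]);save(w,"w8.png")
for R in (.0305,.0294,.029): print(fit(w,[.5105,.028,.075],R))
p=get_image("top")
print("top",fit(p,[.509,.030,.075]))
for i in [(270,326),(290,326),(310,326),(290,300),(290,350)]: print(np.round(px2w(w,*i),4))
```

```text
[0.5116 0.0272 0.1796]
[0.5109 0.0273 0.1785]
[0.5104 0.0273 0.1778]
[0.5101 0.0273 0.1774]
17.35 [-3.14067639e+00 -5.63472630e-05  1.57074087e+00]
(array([0.5101, 0.027 , 0.075 ]), 7.16)
(array([0.5095, 0.028 , 0.075 ]), 8.01)
(array([0.5095, 0.028 , 0.075 ]), 7.98)
top (array([0.521 , 0.0484, 0.075 ]), 2.06)
[0.5103 0.0304 0.0751]
[0.5103 0.0181 0.0738]
[0.5103 0.0064 0.0744]
[0.4963 0.0188 0.0751]
[0.5233 0.0186 0.0747]
```

>>> {"fn": "arm_command", "kwargs": {
  "targets": [
    [[0.001,-0.0007,0.02,0,0,0],[0.001,-0.0007,0.045,0,0,0],[0.001,-0.0007,0.07,0,0,0],[0.001,-0.0007,0.085,0,0,0],[0.001,-0.0007,0.0875,0,0,0],[0.001,-0.0007,0.0875,0,0,0],[0.001,-0.0007,0.0875,0,0,0],[0.001,-0.0007,0.0875,0,0,0]]
  ]
}}

```text
clock: 18.07
ee_pos: [0.5105, 0.028, 0.113]
tcp_rot: [3.141, 0.0, 1.571]
wrist_force: [0.1, -1.0, 0.4]
gripper_width: 1.001
grip_force: 0.0
```

Run:
```python
from h import *
for i in range(4): w=get_image("wrist");s=sense();t=np.array(s["ee_pos"])
print(np.round(t,4),s["clock"],s["wrist_force"])
print(fit(w,[.5097,.028,.075],.0294))
```

```text
[0.5103 0.028  0.1128] 18.2667 [ 0.45368392 -0.57608907  0.51854425]
(array([0.5093, 0.0286, 0.075 ]), 8.15)
```

>>> {"fn": "arm_command", "kwargs": {
  "targets": [
    [[0,0,0,0,0,0],[0,0,0,0,0,0],[0,0,0,0,0,0],[0,0,0,0,0,0],[0,0,0,0,0,0],[0,0,0,0,0,0],[0,0,0,0,0,0],[0,0,0,0,0,0]]
  ],
  "grip": -1,
  "newtons": 20
}}

```text
clock: 18.93
ee_pos: [0.5104, 0.028, 0.1126]
tcp_rot: [3.141, 0.0, 1.571]
wrist_force: [1.5, 0.7, 5.8]
gripper_width: 0.699
grip_force: 21.4
```

>>> {"fn": "arm_command", "kwargs": {
  "targets": [
    [[0,0,0,0,0,0],[0,0,0,0,0,0],[0,0,0,0,0,0],[0,0,0,0,0,0],[0,0,0,0,0,-0.06],[0,0,0,0,0,-0.12],[0,0,0,0,0,-0.18],[0,0,0,0,0,-0.24]]
  ],
  "grip": 1
}}

```text
clock: 19.6
ee_pos: [0.5098, 0.028, 0.1121]
tcp_rot: [-3.141, -0.0, 2.057]
wrist_force: [0.1, -0.6, 0.4]
gripper_width: 0.999
grip_force: 0.0
```

>>> {"fn": "arm_command", "kwargs": {
  "targets": [
    [[0,0,0,0,0,-0.06],[0,0,0,0,0,-0.12],[0,0,0,0,0,-0.18],[0,0,0,0,0,-0.24],[0,0,0,0,0,-0.3],[0,0,0,0,0,-0.36],[0,0,0,0,0,-0.42],[0,0,0,0,0,-0.48]]
  ]
}}

```text
clock: 20.27
ee_pos: [0.5099, 0.0281, 0.1121]
tcp_rot: [-3.142, -0.0, 3.017]
wrist_force: [0.7, -0.8, 0.7]
gripper_width: 1.002
grip_force: 0.0
```

>>> {"fn": "arm_command", "kwargs": {
  "targets": [
    [[0,0,0,0,0,-0.06],[0,0,0,0,0,-0.0654],[0,0,0,0,0,-0.0654],[0,0,0,0,0,-0.0654],[0,0,0,0,0,-0.0654],[0,0,0,0,0,-0.0654],[0,0,0,0,0,-0.0654],[0,0,0,0,0,-0.0654]]
  ]
}}

```text
clock: 20.93
ee_pos: [0.51, 0.028, 0.1123]
tcp_rot: [-3.142, 0.0, 3.141]
wrist_force: [0.0, -0.9, 1.0]
gripper_width: 1.002
grip_force: 0.0
```

Run:
```python
from h import *
for i in range(4): w=get_image("wrist");s=sense();t=np.array(s["ee_pos"])
print(np.round(t,4),s["clock"],s["tcp_rot"],s["joint_pos"],s["wrist_force"])
save(w,"w9.png")
for R in (.0305,.0294,.029): print(fit(w,[.5097,.028,.075],R))
```

```text
[0.51   0.028  0.1123] 21.1333 [3.14159038e+00 1.95926295e-05 3.14132224e+00] [-8.83370242e-02  4.58705478e-01 -4.66439128e-01  6.45632404e-01
  3.98476479e-06 -8.80666104e-02] [0.4117326  1.15581978 1.08557646]
(array([0.5053, 0.0274, 0.075 ]), 7.14)
(array([0.5067, 0.0276, 0.075 ]), 7.36)
(array([0.5077, 0.0274, 0.075 ]), 8.2)
```

>>> {"fn": "arm_command", "kwargs": {
  "targets": [
    [[0,0,0.0025,0,0,0],[0,0,0.0025,0,0,0],[0,0,0.0025,0,0,0],[0,0,0.0025,0,0,0],[0,0,0.0025,0,0,0],[0,0,0.0025,0,0,0],[0,0,0.0025,0,0,0],[0,0,0.0025,0,0,0]]
  ]
}}

```text
clock: 21.8
ee_pos: [0.51, 0.028, 0.1104]
tcp_rot: [-3.142, -0.0, 3.142]
wrist_force: [0.5, 1.0, -0.4]
gripper_width: 1.001
grip_force: 0.0
```

>>> {"fn": "arm_command", "kwargs": {
  "targets": [
    [[0,0,0,0,0,0],[0,0,0,0,0,0],[0,0,0,0,0,0],[0,0,0,0,0,0],[0,0,0,0,0,0],[0,0,0,0,0,0],[0,0,0,0,0,0],[0,0,0,0,0,0]]
  ],
  "grip": -1,
  "newtons": 30
}}

```text
clock: 22.47
ee_pos: [0.51, 0.0282, 0.1106]
tcp_rot: [3.141, 0.0, -3.142]
wrist_force: [-2.4, 1.2, 5.9]
gripper_width: 0.702
grip_force: 32.3
```

Run:
```python
from h import *
for i in range(4): w=get_image("wrist");s=sense();t=np.array(s["ee_pos"])
print(np.round(t,4),s["clock"],s["tcp_rot"],s["wrist_force"],s["gripper_width"],s["grip_force"])
save(w,"w10.png")
for R in (.0305,.0294,.029): print(fit(w,[.5097,.028,.075],R))
for r,c in [(270,326),(300,300),(300,350),(330,326)]: print(np.round(px2w(w,r,c),4))
```

```text
[0.5101 0.0282 0.1107] 22.6667 [ 3.14127559e+00  2.35935400e-04 -3.14149983e+00] [-1.84841144  1.74825566  5.08190153] 0.699672423541614 32.32838574796915
(array([0.5043, 0.0256, 0.075 ]), 7.57)
(array([0.5053, 0.0276, 0.075 ]), 8.58)
(array([0.5051, 0.028 , 0.075 ]), 8.78)
[0.4792 0.028  0.0723]
[0.4893 0.0193 0.0742]
[0.4894 0.0361 0.0739]
[0.5006 0.0281 0.0744]
```

```bash
cat > d.py <<'E'
from h import *
import sys
w=get_image("wrist");t=np.array(sense()["ee_pos"]);T=np.array(w["pose"])
v,u=np.mgrid[0:480,0:640];Z=w["depth"];ok=(Z>.05)&(Z<.4)
P=np.stack([(u-w["cx"])/w["fx"]*Z,(v-w["cy"])/w["fy"]*Z,Z],-1)@T[:3,:3].T+T[:3,3]-t
sg=-1 # camera side of the tool along world x
def circ(q):
    A=np.c_[2*q,np.ones(len(q))];b=(q**2).sum(1);x=np.linalg.lstsq(A,b,rcond=None)[0];return x[:2],np.sqrt(x[2]+x[:2]@x[:2])
for lo,hi in ((-.040,-.033),(-.048,-.042),(-.061,-.055),(-.073,-.067)):
    m=ok&(P[...,2]>lo)&(P[...,2]<hi)&(np.abs(P[...,1])<.024)&(np.abs(P[...,0])<.045)
    q=P[m][:,:2]
    if len(q)<20: print(lo,hi,len(q));continue
    # front silhouette: min x per y bin
    e=[]
    for y in np.arange(-.022,.0221,.002):
        k=q[np.abs(q[:,1]-y)<.001]
        if len(k)>2: e.append([np.percentile(k[:,0],3),y])
    e=np.array(e);c,r=circ(e)
    # centre with fixed radius
    x0=np.median(e[:,0]+np.sqrt(np.maximum(.0295**2-(e[:,1])**2,0)))
    print(lo,hi,len(q),"circ",np.round(c,4),round(r,4),"x0 at R.0295",round(x0,4),"front",np.round(e[len(e)//2],4))
E
python3 d.py; python3 -c "
import cv2,numpy as np
g=cv2.imread('pics/w10.png',0);print(g[200:400:2,326].tolist())"
```

```text
-0.04 -0.033 17472 circ [-0.0004 -0.0003] 0.03 x0 at R.0295 -0.001 front [-0.0305  0.    ]
-0.048 -0.042 380 circ [ 0.0005 -0.0003] 0.0315 x0 at R.0295 -0.0017 front [-0.0309  0.    ]
-0.061 -0.055 274 circ [ 0.0003 -0.0003] 0.0312 x0 at R.0295 -0.0016 front [-0.0309  0.    ]
-0.073 -0.067 253 circ [-0.0154 -0.0007] 0.0193 x0 at R.0295 -0.0017 front [-0.0319  0.    ]
[93, 93, 93, 93, 93, 93, 93, 93, 95, 95, 94, 95, 95, 95, 96, 97, 97, 97, 97, 98, 98, 95, 100, 127, 145, 183, 149, 141, 156, 155, 181, 207, 154, 156, 165, 165, 168, 194, 211, 210, 208, 208, 209, 209, 208, 209, 209, 209, 210, 209, 210, 209, 209, 209, 210, 210, 210, 210, 210, 210, 210, 210, 210, 210, 210, 210, 210, 210, 210, 209, 209, 209, 210, 209, 209, 209, 209, 208, 200, 201, 201, 198, 193, 192, 195, 199, 202, 195, 189, 189, 188, 173, 175, 174, 177, 186, 185, 174, 170, 161]
```

Depth slices put all three dishes flush within about 1 mm and centred in the grip. Next is the lift.

>>> {"fn": "arm_command", "kwargs": {
  "targets": [
    [[0,0,-0.005,0,0,0],[0,0,-0.015,0,0,0],[0,0,-0.03,0,0,0],[0,0,-0.05,0,0,0],[0,0,-0.07,0,0,0],[0,0,-0.09,0,0,0],[0,0,-0.11,0,0,0],[0,0,-0.13,0,0,0]]
  ]
}}

```text
clock: 23.38
ee_pos: [0.5099, 0.0279, 0.2092]
tcp_rot: [-3.141, 0.0, 3.142]
wrist_force: [0.7, 0.1, -0.8]
gripper_width: 0.696
grip_force: 32.6
```

>>> {"fn": "arm_command", "kwargs": {
  "targets": [
    [[0,0,-0.015,0,0,0],[0,0,-0.025,0,0,0],[0,0,-0.03,0,0,0],[0,0,-0.033,0,0,0],[0,0,-0.033,0,0,0],[0,0,-0.033,0,0,0],[0,0,-0.033,0,0,0],[0,0,-0.033,0,0,0]]
  ]
}}

```text
clock: 24.05
ee_pos: [0.5097, 0.028, 0.2321]
tcp_rot: [3.142, -0.001, 3.142]
wrist_force: [0.1, 0.3, -0.7]
gripper_width: 0.7
grip_force: 32.6
```

>>> {"fn": "arm_command", "kwargs": {
  "targets": [
    [[0,0,0,0,0,0],[0,0,0,0,0,0],[0,0,0,0,0,0],[0,0,0,0,0,0],[0,0,0,0,0,0],[0,0,0,0,0,0],[0,0,0,0,0,0],[0,0,0,0,0,0]]
  ]
}}

```text
clock: 24.72
ee_pos: [0.51, 0.028, 0.2327]
tcp_rot: [-3.142, 0.0, -3.142]
wrist_force: [-1.0, -1.2, -0.8]
gripper_width: 0.697
grip_force: 32.6
```

```bash
python3 d.py
python3 - <<'E'
from h import *
w=get_image("wrist");s=sense();t=np.array(s["ee_pos"]);print(np.round(t,4),s["clock"],s["tcp_rot"],s["gripper_width"],s["grip_force"],np.abs(s["qd"]).max())
for r,c in [(290,326),(300,300),(300,350),(350,326)]: print(np.round(px2w(w,r,c)-t,4))
p=get_image("top")
q=px2w(p,*w2px(p,[.51,.028,.195]));print("top view height of pile top",q)
for r,c in [w2px(p,[.5,.06,.036]),w2px(p,[.5,-.01,.036])]: print(px2w(p,r,c))
q=get_image("scene")
for dz in (.0,.01,.02,.03,.04,.05): 
  X=[.48,.03,t[2]-.0745+dz];r,c=w2px(q,X);print(dz,q["frame"][int(r),int(c)],np.round(px2w(q,r,c),3))
E
```

```text
-0.04 -0.033 17466 circ [-0.0003 -0.0003] 0.0301 x0 at R.0295 -0.0011 front [-0.0306  0.    ]
-0.048 -0.042 366 circ [ 0.0004 -0.0003] 0.0314 x0 at R.0295 -0.0017 front [-0.0311  0.    ]
-0.061 -0.055 275 circ [ 0.0004 -0.0003] 0.0314 x0 at R.0295 -0.0017 front [-0.0307  0.    ]
-0.073 -0.067 258 circ [ 0.001  -0.0003] 0.0319 x0 at R.0295 -0.0016 front [-0.0308  0.    ]
[0.51   0.028  0.2327] 24.8167 [-3.14157349e+00  7.38234748e-06  3.14159188e+00] 0.7003874410873525 32.58021052926779 0.0023263597314073852
[-0.0245 -0.0001 -0.0364]
[-0.0204 -0.0089 -0.0371]
[-0.0201  0.0081 -0.0378]
[-0.0015 -0.0001 -0.0361]
top view height of pile top [0.4331299  0.04976383 0.69574519]
[0.4185442  0.06555886 0.70111802]
[0.41811957 0.03781171 0.70458525]
0.0 [205 197 182] [ 0.759 -0.253  0.001]
0.01 [201 196 186] [0.482 0.028 0.167]
0.02 [194 189 181] [0.476 0.034 0.18 ]
0.03 [196 192 185] [0.476 0.034 0.19 ]
0.04 [192 188 181] [0.488 0.022 0.194]
0.05 [141 138 132] [0.502 0.008 0.197]
```

All three dishes are up, flush, level and still, with the underside about 122 mm above the pan. I'm handing in.

```bash
python3 -c "
from station import *
print(sign_off())"
```

```text
the job is handed in; nothing more can be done
None
```

The three dishes are piled flush on the balance and were released there; the pile is now held level and still about 12 cm above the pan, and the job was handed in at about 25 s.

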